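# Start the can turntable from its control panel

### The job

Get the can turntable running from its control panel: rock the rocker switch over so that the half farther from the robot is fully down, then push the square key fully down, where it stays, then press the large round button fully down and keep holding it; finish while still holding it down. Leave the small round button alone, and do not lift or shift the paint pot and the open tin that stand on either side of the panel.

Things in the scene. Friction and masses are not known exactly. Their poses are not given: they have to be found in the camera images.
- console: Fixed aluminium base plate of the control panel, 172 x 172 mm. Origin: centre of its underside, at table height. x points to the panel's far side (away from the robot), y left, z up; turned about z by up to 0.3 rad. Four 78 mm grey housings stand on it in a 2 x 2 block (centres +-41 mm in x and y, axes parallel), tops 44 mm above the table; rims round the controls reach 47 mm.
- rocker (a joint): Angle of the rocker switch (rad): 0 = near half down, 0.36 = far half fully down (the stop). Starts at 0 to 0.05. It has no spring: friction only (about 0.05 N m, some 3 N at the point rocker_far), so it stays where it is left.
- rocker_far (a point): Point on top of the rocker's far half, 18 mm beyond the pivot. The rocker is a shallow V 53 mm long (near to far), 36 mm wide, pivot 44 mm above the table. Dull black, centred in a 78 mm square grey housing; may be in any of the panel's four places. The point is 55 mm above the table with the near half down, 49 mm with the far half fully down and level. The point turns with the rocker.
- rocker_near (a point): The same point on the rocker's near half, 18 mm on the robot's side of the pivot (down at the start).
- key (a joint): Travel of the square key (m): 0 = up, 0.008 = fully down (the stop). Starts at 0 to 0.0015. No spring: friction of about 3 N; it stays where it is pushed.
- key_top (a point): Centre of the top of the square key, 36 x 36 mm, 60 mm above the table when up, 52 mm when fully down; moves straight down. Dull black, centred in a 78 mm square grey housing; may be in any of the panel's four places.
- big (a joint): Travel of the large round button (m): 0 = up, 0.008 = fully down (the stop). A spring pushes it up with about 2 N at the top and 6 N when fully down.
- big_top (a point): Centre of the top of the large round button, 46 mm in diameter, 60 mm above the table when up, 52 mm when fully down; moves straight down. Dull black, centred in a 78 mm square grey housing; may be in any of the panel's four places.
- small (a joint): Travel of the small round button (m): 0 = up, 0.006 = fully down. Not to be pressed.
- small_top (a point): Centre of the top of the small round button, 22 mm in diameter, 60 mm above the table, to be left alone. Dull black, centred in a 78 mm square grey housing; may be in any of the panel's four places.
- paint_pot: Loose closed paint pot, 58 mm in diameter, 64 mm high, standing on the table left of the panel. Origin: centre of its underside.
- open_tin: Loose open tin, 84 mm in diameter, 75 mm high, standing on the table right of the panel. Origin: centre of its underside.

How it is judged (in metres and radians):
On the way, in this order (a step that is already met when the one before it is completed fails the run):
1. the rocker is over, its far half down (value of joint rocker above 0.3 rad), for 0.2 s.
2. the square key is fully down (value of joint rocker above 0.3 rad and value of joint key above 0.0065 m), for 0.2 s.
3. the large round button is fully down (all of step 2 and value of joint big above 0.006 m), for 0.2 s.
At the end, for the whole second after the job is handed in: The fingers still hold the large round button down (at least 6 of its 8 mm, with more than 1 N on it), the rocker's far half is down (more than 0.30 of 0.36 rad), the square key is down (at least 6.5 of 8 mm), the small button is up, and pot and tin are within 20 mm of where they stood (all of step 3 and value of joint small below 0.002 m and contact force between the fingers and big above 1 N and distance of each of paint_pot, open_tin from where it was at the start of the episode below 0.02 m); the arm keeps its last pose, push and grip.
It fails at once if the square key is pressed while the rocker is not over (value of joint rocker below 0.28 rad and value of joint key above 0.004 m).
It fails at once if the large button is pressed while the rocker is not over or the square key is not down (value of joint big above 0.003 m and (value of joint rocker below 0.28 rad or value of joint key below 0.006 m)).
It fails at once if the small round button is pressed (value of joint small above 0.002 m).
It fails at once if the pot or the tin is shifted, lifted or tipped (distance of any of paint_pot, open_tin from where it was at the start of the episode above 0.02 m or angle between any of paint_pot, open_tin's own z axis and vertical above 0.4 rad).
It also fails if it takes over 40 s, if anything falls off the work surface, if the arm or the gripper's body presses on something with over 40 N, if the wrist force passes 120 N, or if a joint passes its speed limit or range.

### The arm

A 6-joint arm with a two-finger parallel gripper is mounted at the origin on the work surface; the furniture and walls round the work are solid. World frame = base frame: x ahead of the robot, y to its left, z up, the work surface at z = 0. Lengths are in mm, angles in rad, forces in N, time in s.
With the tool pointing down it reaches from about 225 to 875 mm from the base axis. Payload 3.4 kg.
Tool frame: the origin (TCP) lies midway between the tips of the shut fingers; the grasp point (between the pads) lies behind it (manip.grip_depth is the z of the grasp point in the tool frame, in mm); z points along the fingers, y is the line along which they close (so a half turn about z gives the same grasp; the last joint's range is limited). The gripper opens to 85 mm and grips with 20 to 120 N. Pads are 22 mm wide; open, the fingers measure 114 mm over their backs; the gripper's body (76 mm by 85 mm) begins 54 mm behind the grasp point. The pads swing forward as they close: fully open they stand 13 mm farther back than shut.
Start: joints at [-1.267, 0.276, 1.505, -0, 1.361, -0.121], TCP at [236.983, -523.931, 208.128] pointing down, gripper open.
Joint ranges: [-2.89, 2.89], [-0.75, 2.08], [0.22, 2.7], [-1.18, 4.32], [0.11, 2.71], [-2.7, 2.7]. Speed limits (rad/s): [2.57, 2.57, 3.14, 3.14, 3.14, 3.14].

### API

Orientations are given as [roll, pitch, yaw] about the fixed x, y, z axes, in that order (R = Rz(yaw) Ry(pitch) Rx(roll)).
In Python, from station import manip, vision gives the robot as it stands.
- The arm moves only by the tool move_arm, never from a script. Its arguments are lists of equal length, an entry for each row: "dr": the turn, a rotation vector about the world's x, y, z in rad, a list of three; "linear": the shift along the world's x, y, z in mm, a list of three; "gripper": the gripper command: -1 is shut, 1 is fully open, values between are in proportion. In form: {"dr": [[ax, ay, az], ...], "linear": [[tx, ty, tz], ...], "gripper": [gripper, ...]}. A call has 1 to 5 rows; each row shifts and turns the commanded pose from where the row before left it; what a row does not reach is not made up. A row lasts 1/10 s, in which the tool goes at most 50 mm and 8.59 degrees, less where a joint would pass 70% of its speed; a pose out of reach is approached as far as the arm can. A call with a gripper value outside its range is refused whole. The fingers move at their own pace and stop on an object; "squeeze" is the grip in N (left out, the last holds). Time passes only in rows, so rows that do not move let the fingers close. It gives the time, the measured TCP pose, the force, the opening and the grip force at its end, in the units of the state.
- manip.get_state(): the state, without advancing time (a new reading comes with each control period).
- vision.camera(name): name is "scene" or "top"; returns a dict with "pixels" (420x560x3 uint8, red, green, blue), "intrinsics" (3x3 intrinsics, pixels), "k1" (the pictures are not rectified: a ray, as slopes to the right and down, at radius r is drawn at 1 + k1 r^2 times it, then the intrinsics apply), "R" (3x3) and "t" (3): a world point X has camera coordinates R X + t. Camera axes: x right, y down, z forward; pixel columns grow to the right and rows downward; lengths in mm; the calibration is good to about 2 mm. A picture is of the moment at which its call begins. There is no depth.
- manip.finish_job(): hands the job in; it is judged then, once.
Trained networks look in the newest picture that a camera, given by its name, has taken for a name from the list of things; names that differ only in an ending like _2 or _b are one class to them, and where a whole thing is asked for, a point or a joint stands for the part that bears it (a point fixed in the world has none). Each returns a list of dicts, best first, with "p" (0 to 1); they miss things now and then, are a little off and sometimes report something else, mostly with a low value. They report only what shows in the picture. A call takes as long as a camera call.
- vision.boxes_of(camera, thing): "location" ([x, y, z] in mm, in world coordinates, good to about 4 mm: the middle of the surface that is visible of it).
- vision.cut_out(camera, thing): "region" (420x560 bool, what is visible of it).
The state is a dict: "time_s": time; "q": joint angles; "joint_velocities": joint speeds; "effort": joint torques, N m; "tcp_pos": TCP position; "tool_rot": TCP orientation; "wrist_force": force on the tool from outside, world axes, zero at the start; "moment": the same for the moment, N m; "finger_gap": opening from 0.0 (shut) to 1.0 (fully open); "gripper_force": force on a finger pad.
Only numpy, scipy, OpenCV 4.12 (cv2) and the standard library are available. Lean on these libraries where they do the work, as an engineer would, in place of code of your own. Each camera call takes 0.05 s, during which the arm holds its last target. There are 200 camera calls.

## Working session

There is one attempt and no reset: what is moved stays moved. The work goes in short steps, Python scripts to look and compute and a tool call to move; the robot and the scene stay as the last step left them, time stands still between calls to the robot, and variables do not carry over. Pictures are saved under pics/ and viewed, at most 10 in all, crops included, and the job is handed in when it is done.

Besides the shell and the picture viewer there is one more tool, called after "Call:" by a JSON object that holds its "api" and its "payload". move_arm: Moves the arm, as the interface text tells. Its arguments: {"type":"object","properties":{"dr":{"type":"array","items":{"type":"array","items":{"type":"number"}}},"linear":{"type":"array","items":{"type":"array","items":{"type":"number"}}},"gripper":{"type":"array","items":{"type":"number"}},"squeeze":{"type":"number"}},"required":["dr","linear","gripper"]}

```bash
mkdir -p pics
cat > h.py <<'E'
import numpy as np, cv2
from station import manip, vision
def px2w(c,u,v,z):
    K=np.array(c["intrinsics"]);p=np.array([(u-K[0,2])/K[0,0],(v-K[1,2])/K[1,1]]);s=p.copy()
    for _ in range(20): s=p/(1+c["k1"]*(s@s))
    R=np.array(c["R"]);t=np.array(c["t"]);d=R.T@np.array([*s,1]);o=-R.T@t
    return o+d*(z-o[2])/d[2]
E
python3 - <<'E'
from h import *
for cam in ("top","scene"):
    c=vision.camera(cam); cv2.imwrite(f"pics/{cam}0.png",c["pixels"][:,:,::-1])
    for n in ["console","rocker_far","key_top","big_top","small_top","paint_pot","open_tin"]:
        for b in vision.boxes_of(cam,n)[:2]: print(cam,n,np.round(b["location"]),round(b["p"],2))
    for n,z in [("rocker",50),("key",60),("big",60),("small",60)]:
        for r in vision.cut_out(cam,n)[:1]:
            m=r["region"]; v,u=np.nonzero(m); print(cam,n,"mask",len(u),u.mean().round(1),v.mean().round(1),px2w(c,u.mean(),v.mean(),z).round(1),round(r["p"],2))
print(manip.get_state(),manip.grip_depth)
E
```

```text
top console [492. -93.  12.] 0.89
top console [ 488. -245.   74.] 0.64
top rocker_far [ 454. -118.   51.] 0.59
top big_top [466. -36.  62.] 0.64
top small_top [ 532. -135.   63.] 0.4
top paint_pot [516.  53.  60.] 0.86
top open_tin [ 488. -245.   70.] 0.76
top rocker mask 511 230.9 220.1 [468.8 -38.2  50. ] 0.75
top key mask 394 240.9 174.5 [549.2 -54.5  60. ] 0.55
top big mask 524 231.2 220.2 [468.6 -39.7  60. ] 0.91
scene console [434. -20.  12.] 0.55
scene rocker_far [ 454. -115.   48.] 0.78
scene key_top [541. -44.  63.] 0.8
scene key_top [ 533. -129.   56.] 0.67
scene big_top [468. -30.  57.] 0.48
scene big_top [ 454. -114.   50.] 0.17
scene small_top [462. -28.  59.] 0.44
scene small_top [ 531. -128.   58.] 0.4
scene paint_pot [507.  69.  52.] 0.67
scene open_tin [ 478. -219.   58.] 0.7
scene rocker mask 376 311.3 233.5 [ 453.2 -119.    50. ] 0.67
scene key mask 340 250.5 236.3 [543.1 -47.5  60. ] 0.9
scene big mask 414 283.8 253.5 [463.6 -31.1  60. ] 0.65
{'time_s': 1.2, 'q': array([-1.26699128e+00,  2.75939840e-01,  1.50489083e+00, -4.22848631e-06,
        1.36069780e+00, -1.20970539e-01]), 'joint_velocities': array([ 0.00050616, -0.00067668,  0.00146295,  0.00161725, -0.00157919,
        0.00254973]), 'effort': array([-2.74828461e-03, -4.16679740e+01, -2.46099401e+01, -2.50186167e-04,
        3.84516015e-04,  1.10723676e-06]), 'tcp_pos': array([ 236.98897893, -523.93797268,  208.10893084]), 'tool_rot': array([3.14152944e+00, 1.18508001e-05, 4.24776464e-01]), 'wrist_force': array([-0.65333308,  0.22272839,  0.07874437]), 'moment': array([ 0.02246137,  0.00302668, -0.01776132]), 'gripper_force': 0.0, 'finger_gap': 1.001361230842537} -18.700000000000003
```

```bash
python3 -c "
import cv2
a=cv2.imread('pics/top0.png')[130:280,160:340];b=cv2.imread('pics/scene0.png')[180:300,200:380]
cv2.imwrite('pics/topc.png',cv2.resize(a,None,fx=4,fy=4,interpolation=2));cv2.imwrite('pics/scenec.png',cv2.resize(b,None,fx=4,fy=4,interpolation=2))"
```

```text
(no output)
```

View pics/topc.png

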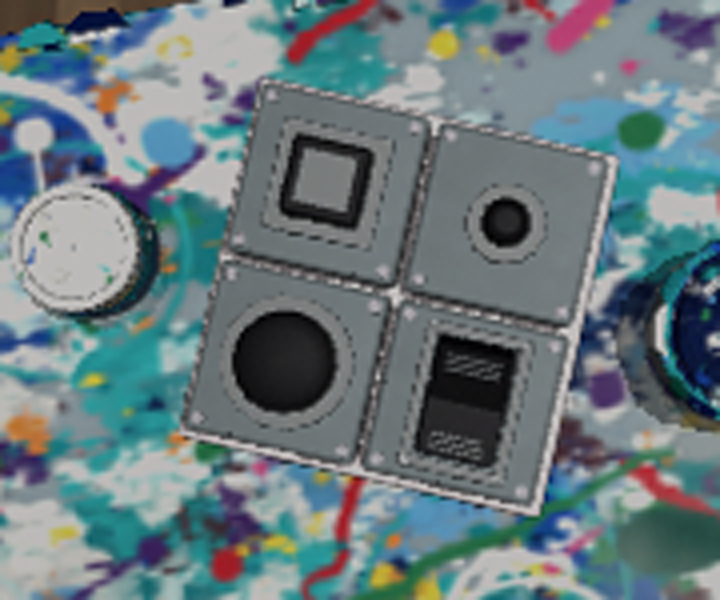

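View pics/scenec.png

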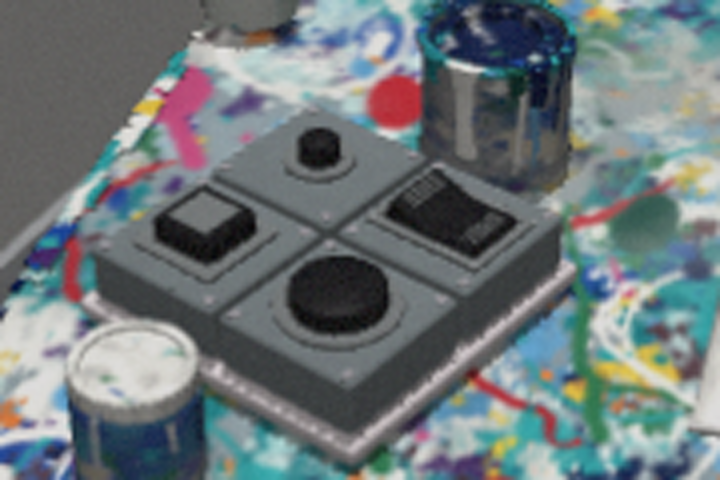

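Top crop (x4, offset 160,130): key at (327,180), small (505,222), big (284,360), rocker (467,400) with far half up. The pot is on the left and the tin on the right. The scene picture agrees.

Run:
```python
from h import *
c=vision.camera("top")
f=lambda x,y,z: px2w(c,160+x/4-.4,130+y/4-.4,z)
co=[f(*p,44) for p in [(262,82),(615,157),(538,512),(186,434)]]
ctr=np.mean(co,0); d=(co[0]+co[1]-co[2]-co[3]); yaw=np.arctan2(d[1],d[0]); e=(co[0]+co[3]-co[1]-co[2]);print(ctr,yaw,np.arctan2(-e[0],e[1]),np.linalg.norm(d)/2,np.linalg.norm(e)/2)
ex=np.array([np.cos(yaw),np.sin(yaw)]);ey=np.array([-ex[1],ex[0]])
for n,a,b,p in [("key",41,41,(327,180,60)),("small",41,-41,(505,222,60)),("big",-41,41,(284,360,60)),("rocker",-41,-41,(467,400,49)),("rfar",-23,-41,None)]:
    print(n,ctr[:2]+a*ex+b*ey, f(*p) if p else "")
for n,z in (("paint_pot",50),("open_tin",60)):
    m=vision.cut_out("top",n)[0]["region"];v,u=np.nonzero(m);print(n,px2w(c,u.mean(),v.mean(),z))
```

```text
[499.79882474 -88.08312708  44.        ] -0.18618424589554872 -0.18851242989994393 161.55771560228843 161.12485141181202
key [547.67977954 -55.38122856] [549.07381391 -55.25379246  60.        ]
small [ 532.50072326 -135.96408189] [ 532.53083739 -133.86425074   60.        ]
big [467.09692621 -40.20217228] [469.57863333 -38.66855524  60.        ]
rocker [ 451.91786993 -120.7850256 ] [ 454.0598588 -119.1436056   49.       ]
rfar [ 469.60678895 -124.11701357] 
paint_pot [516.56249463  52.24438394  50.        ]
open_tin [ 487.14302202 -241.26609783   60.        ]
```

Call:
{"api": "move_arm", "payload": {"dr": [[0,0,-0.122],[0,0,-0.122],[0,0,-0.122],[0,0,-0.122],[0,0,-0.122]], "linear": [[20,35,-5],[20,35,-5],[20,35,-5],[20,35,-5],[20,35,-5]], "gripper": [-1,-1,-1,-1,-1]}}

```text
time_s: 1.85
tcp_pos: [337.6, -347.6, 183.1]
tool_rot: [3.141, -0.0, -0.191]
wrist_force: [0.6, -0.9, 0.9]
finger_gap: 0.141
gripper_force: 0.0
```

Call:
{"api": "move_arm", "payload": {"dr": [[0,0,0],[0,0,0],[0,0,0],[0,0,0],[0,0,0]], "linear": [[25,41,-8],[25,41,-8],[25,41,-8],[25,41,-8],[25,41,-8]], "gripper": [-1,-1,-1,-1,-1]}}

```text
time_s: 2.35
tcp_pos: [462.9, -142.3, 143.2]
tool_rot: [3.141, -0.001, -0.185]
wrist_force: [1.9, -1.2, 0.3]
finger_gap: 0.001
gripper_force: 0.0
```

Call:
{"api": "move_arm", "payload": {"dr": [[0,0,0],[0,0,0],[0,0,0],[0,0,0]], "linear": [[10,21,-20],[0,0,-25],[0,0,-15],[0,0,0]], "gripper": [-1,-1,-1,-1]}}

```text
time_s: 2.75
tcp_pos: [470.4, -121.8, 81.3]
tool_rot: [-3.141, 0.005, -0.184]
wrist_force: [-1.3, -0.5, -0.2]
finger_gap: -0.0
gripper_force: 0.0
```

Run:
```python
from h import *
a=vision.camera("top")["pixels"][130:280,160:340,::-1];b=vision.camera("scene")["pixels"][170:290,200:380,::-1]
cv2.imwrite('pics/m.png',np.vstack([cv2.resize(x,None,fx=2.2,fy=2.2,interpolation=2) for x in (a,b)]))
print(manip.get_state()["tcp_pos"])
```

```text
[ 472.24816334 -123.06077762   83.39563748]
```

View pics/m.png

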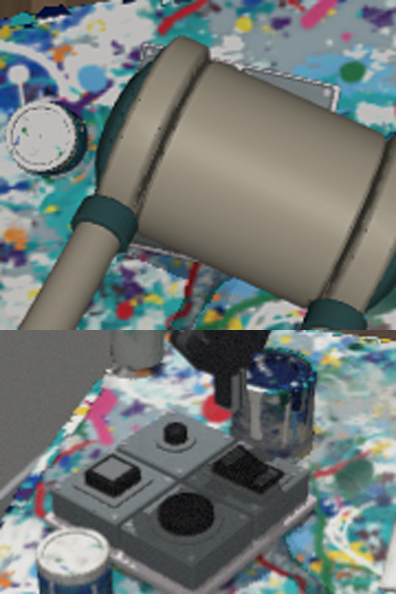

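The top view is blocked by the arm. In the scene half, the shut fingers at (230,405) hang straight above the rocker's far half at (233,455). Pressing.

Call:
{"api": "move_arm", "payload": {"dr": [[0,0,0],[0,0,0],[0,0,0],[0,0,0],[0,0,0]], "linear": [[0,0,-20],[0,0,-5],[0,0,-3],[0,0,-3],[0,0,-2]], "gripper": [-1,-1,-1,-1,-1]}}

```text
time_s: 3.35
tcp_pos: [472.4, -123.2, 50.6]
tool_rot: [3.141, -0.001, -0.185]
wrist_force: [0.0, -0.9, -0.6]
finger_gap: -0.001
gripper_force: 0.0
```

Call:
{"api": "move_arm", "payload": {"dr": [[0,0,0],[0,0,0],[0,0,0]], "linear": [[0,0,-1],[0,0,-1],[0,0,0]], "gripper": [-1,-1,-1]}}

```text
time_s: 3.65
tcp_pos: [472.0, -122.9, 48.2]
tool_rot: [3.141, -0.0, -0.185]
wrist_force: [-0.4, -0.3, 0.8]
finger_gap: -0.0
gripper_force: 0.0
```

Call:
{"api": "move_arm", "payload": {"dr": [[0,0,0],[0,0,0]], "linear": [[0,0,-1],[0,0,0]], "gripper": [-1,-1]}}

```text
time_s: 3.85
tcp_pos: [471.9, -122.9, 47.1]
tool_rot: [3.141, 0.0, -0.185]
wrist_force: [0.7, -0.6, 0.9]
finger_gap: -0.002
gripper_force: 0.0
```

Run:
```python
from h import *
b=vision.camera("scene")["pixels"][170:290,200:380,::-1]
cv2.imwrite('pics/m2.png',cv2.resize(b,None,fx=4,fy=4,interpolation=2))
s=manip.get_state();print(s["tcp_pos"],s["wrist_force"])
```

```text
[ 472.00614439 -122.93530425   47.13077225] [-0.08242566 -0.31230925 -0.22472091]
```

View pics/m2.png

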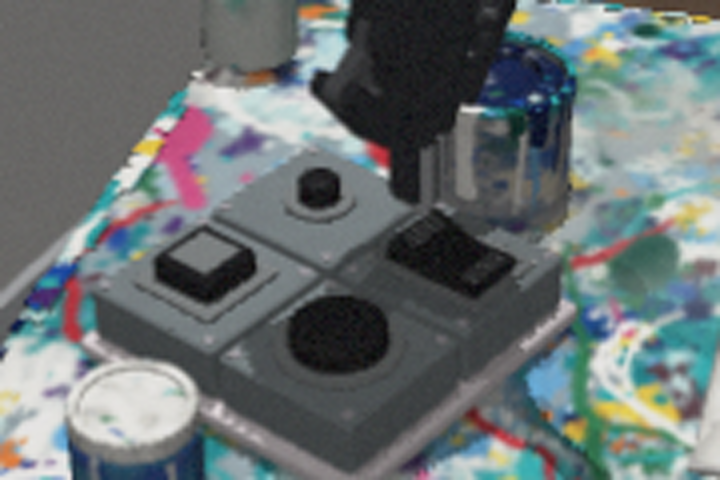

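Run:
```python
from h import *
for cam,o in (("scene",(200,170)),("top",(160,130))):
    c=vision.camera(cam);K=np.array(c["intrinsics"])
    def pr(X):
        p=np.array(c["R"])@X+np.array(c["t"]);s=p[:2]/p[2];s=s*(1+c["k1"]*(s@s));return (np.array([K[0,0]*s[0]+K[0,2],K[1,1]*s[1]+K[1,2]])-o)*4
    for n,X in [("tcp",(472,-123,47)),("key",(548.5,-55,60)),("big",(468.5,-39.5,60)),("small",(533,-135,60)),("rpivot",(453,-120,44)),("rfar",(471,-123,55))]: print(cam,n,pr(np.array(X)).round())
    m=c["t"];print(cam,"campos",(-np.array(c["R"]).T@m).round())
for x,y,n,z in [(205,253,"key",60),(319,176,"small",60),(340,322,"big",60)]:
    c=vision.camera("scene");print(n,px2w(c,200+x/4-.4,170+y/4-.4,z).round(1))
print(manip.get_state())
```

```text
scene tcp [413. 244.]
scene key [201. 254.]
scene big [335. 320.]
scene small [314. 177.]
scene rpivot [446. 263.]
scene rfar [415. 231.]
scene campos [110. 581. 620.]
top tcp [475. 358.]
top key [325. 180.]
top big [284. 361.]
top small [506. 219.]
top rpivot [467. 401.]
top rfar [475. 360.]
top campos [ 461. -123.  901.]
key [548.3 -57.   60. ]
small [ 532.5 -137.4   60. ]
big [467.  -40.3  60. ]
{'time_s': 4.15, 'q': array([-3.97486402e-01,  2.98259428e-01,  1.92563017e+00, -1.38208086e-04,
        9.17638800e-01,  1.35858326e+00]), 'joint_velocities': array([-6.30131451e-05, -1.07552595e-03, -3.47236791e-04, -5.62479551e-04,
        4.46741206e-04, -2.65292062e-04]), 'effort': array([ 2.18609115e-03, -3.67434955e+01, -1.83486396e+01, -3.64262205e-04,
        5.04315485e-04,  3.57328656e-05]), 'tcp_pos': array([ 472.0131621 , -122.94492874,   47.14848263]), 'tool_rot': array([ 3.14147182e+00, -3.96880203e-05, -1.85189346e-01]), 'wrist_force': array([-0.57777837,  0.48590662, -0.83115392]), 'moment': array([ 0.00256152,  0.03314965, -0.03651418]), 'gripper_force': 0.0, 'finger_gap': -0.0016571303285939111}
```

Run:
```python
from h import *
c=vision.camera("scene")
b=c["pixels"][170:260,270:370,::-1]
b=(255*(b/255.)**.5).astype(np.uint8)
cv2.imwrite('pics/m3.png',cv2.resize(b,None,fx=6.5,fy=6.5,interpolation=2))
for z in (47,60,70,80): print(z,px2w(c,200+405/4,170+200/4,z).round())
```

```text
47 [ 493. -154.   47.]
60 [ 484. -137.   60.]
70 [ 477. -125.   70.]
80 [ 471. -112.   80.]
```

View pics/m3.png

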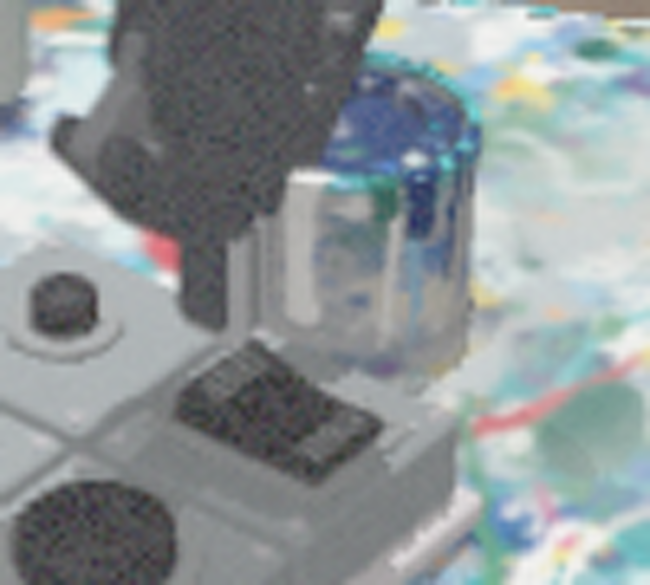

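The fingers (tip at 205,325 in this crop) hang clear of the rocker, whose far edge (255,345) is unmoved. I'll creep down, watching the force.

Call:
{"api": "move_arm", "payload": {"dr": [[0,0,0],[0,0,0],[0,0,0]], "linear": [[0,0,-1],[0,0,-1],[0,0,0]], "gripper": [-1,-1,-1]}}

```text
time_s: 4.5
tcp_pos: [471.8, -122.9, 45.0]
tool_rot: [-3.142, 0.0, -0.185]
wrist_force: [-1.3, 0.3, -0.7]
finger_gap: 0.0
gripper_force: 0.0
```

Call:
{"api": "move_arm", "payload": {"dr": [[0,0,0],[0,0,0],[0,0,0]], "linear": [[0,0,-1],[0,0,-1],[0,0,0]], "gripper": [-1,-1,-1]}}

```text
time_s: 4.8
tcp_pos: [471.8, -122.9, 43.0]
tool_rot: [3.142, 0.0, -0.185]
wrist_force: [-1.0, -0.4, -0.8]
finger_gap: -0.002
gripper_force: 0.0
```

Call:
{"api": "move_arm", "payload": {"dr": [[0,0,0],[0,0,0],[0,0,0]], "linear": [[0,0,-1.5],[0,0,-1.5],[0,0,0]], "gripper": [-1,-1,-1]}}

```text
time_s: 5.1
tcp_pos: [471.8, -122.8, 39.9]
tool_rot: [-3.142, 0.0, -0.185]
wrist_force: [0.2, -0.0, 0.2]
finger_gap: -0.002
gripper_force: 0.0
```

Call:
{"api": "move_arm", "payload": {"dr": [[0,0,0],[0,0,0],[0,0,0]], "linear": [[0,0,-1],[0,0,-1],[0,0,0]], "gripper": [-1,-1,-1]}}

```text
time_s: 5.4
tcp_pos: [471.9, -122.9, 38.0]
tool_rot: [3.142, 0.0, -0.185]
wrist_force: [-0.5, 0.1, -0.2]
finger_gap: 0.001
gripper_force: 0.0
```

Run:
```python
from h import *
c=vision.camera("scene")
b=c["pixels"][170:260,270:370,::-1]
b=(255*(b/255.)**.5).astype(np.uint8)
cv2.imwrite('pics/m4.png',cv2.resize(b,None,fx=6.5,fy=6.5,interpolation=2))
```

```text
(no output)
```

View pics/m4.png

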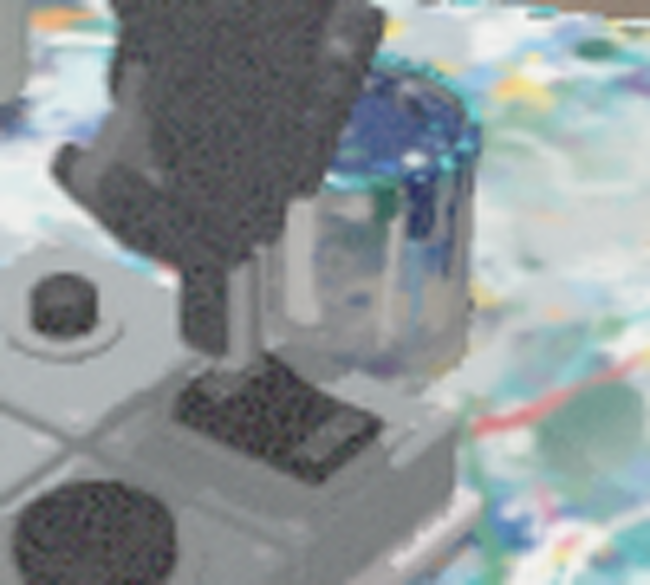

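The pale pad tip (225,385) is now just over the rocker's far half. So the real tip sits roughly 14–20 mm above the reported TCP. Continuing down slowly.

Call:
{"api": "move_arm", "payload": {"dr": [[0,0,0],[0,0,0],[0,0,0]], "linear": [[0,0,-1],[0,0,-1],[0,0,0]], "gripper": [-1,-1,-1]}}

```text
time_s: 5.75
tcp_pos: [471.9, -122.9, 36.0]
tool_rot: [3.142, 0.0, -0.185]
wrist_force: [-0.4, 0.4, -0.7]
finger_gap: -0.001
gripper_force: 0.0
```

Call:
{"api": "move_arm", "payload": {"dr": [[0,0,0],[0,0,0],[0,0,0]], "linear": [[0,0,-1],[0,0,-1],[0,0,0]], "gripper": [-1,-1,-1]}}

```text
time_s: 6.05
tcp_pos: [472.2, -123.0, 34.2]
tool_rot: [3.141, -0.0, -0.185]
wrist_force: [0.6, -0.4, -0.0]
finger_gap: 0.001
gripper_force: 0.4
```

Call:
{"api": "move_arm", "payload": {"dr": [[0,0,0],[0,0,0],[0,0,0]], "linear": [[0,0,-1],[0,0,-1],[0,0,0]], "gripper": [-1,-1,-1]}}

```text
time_s: 6.35
tcp_pos: [473.0, -123.2, 32.4]
tool_rot: [3.141, -0.002, -0.185]
wrist_force: [1.5, 0.7, 1.7]
finger_gap: -0.001
gripper_force: 1.1
```

Call:
{"api": "move_arm", "payload": {"dr": [[0,0,0],[0,0,0],[0,0,0]], "linear": [[0,0,-1.5],[0,0,-1.5],[0,0,0]], "gripper": [-1,-1,-1]}}

```text
time_s: 6.65
tcp_pos: [472.4, -123.2, 29.1]
tool_rot: [3.141, -0.001, -0.185]
wrist_force: [3.1, -0.7, 3.9]
finger_gap: 0.001
gripper_force: 1.4
```

Call:
{"api": "move_arm", "payload": {"dr": [[0,0,0],[0,0,0],[0,0,0]], "linear": [[0,0,-1],[0,0,-1],[0,0,0]], "gripper": [-1,-1,-1]}}

```text
time_s: 6.95
tcp_pos: [471.6, -122.9, 26.9]
tool_rot: [3.141, 0.001, -0.185]
wrist_force: [1.4, -1.1, 2.2]
finger_gap: 0.005
gripper_force: 1.1
```

Call:
{"api": "move_arm", "payload": {"dr": [[0,0,0],[0,0,0],[0,0,0]], "linear": [[0,0,-1],[0,0,-1],[0,0,0]], "gripper": [-1,-1,-1]}}

```text
time_s: 7.25
tcp_pos: [471.9, -123.0, 25.8]
tool_rot: [3.141, 0.0, -0.185]
wrist_force: [0.1, 0.2, 9.5]
finger_gap: 0.002
gripper_force: 4.8
```

Call:
{"api": "move_arm", "payload": {"dr": [[0,0,0],[0,0,0],[0,0,0]], "linear": [[0,0,-1],[0,0,-0.5],[0,0,0]], "gripper": [-1,-1,-1]}}

```text
time_s: 7.55
tcp_pos: [471.9, -123.0, 25.7]
tool_rot: [3.141, -0.001, -0.185]
wrist_force: [-1.7, 1.1, 20.5]
finger_gap: -0.002
gripper_force: 10.3
```

Call:
{"api": "move_arm", "payload": {"dr": [[0,0,0],[0,0,0],[0,0,0]], "linear": [[0,0,20],[0,0,20],[0,0,0]], "gripper": [-1,-1,-1]}}

```text
time_s: 7.85
tcp_pos: [472.0, -123.0, 64.9]
tool_rot: [3.141, -0.001, -0.185]
wrist_force: [0.5, -1.1, 0.0]
finger_gap: 0.001
gripper_force: 0.0
```

Run:
```python
from h import *
c=vision.camera("scene")
b=c["pixels"][170:260,270:370,::-1]
b=(255*(b/255.)**.5).astype(np.uint8)
cv2.imwrite('pics/m5.png',cv2.resize(b,None,fx=6.5,fy=6.5,interpolation=2))
```

```text
(no output)
```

View pics/m5.png

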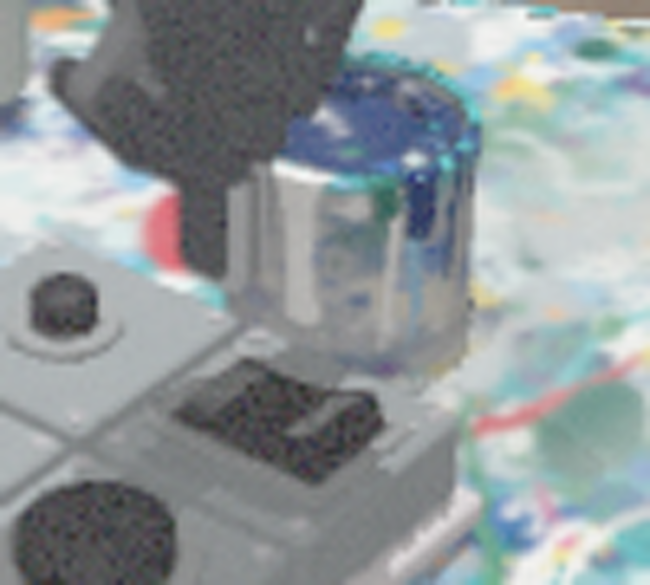

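The rocker now has its far half down and its near half raised at (340,400). Next, the square key.

Call:
{"api": "move_arm", "payload": {"dr": [[0,0,0],[0,0,0],[0,0,0],[0,0,0],[0,0,0]], "linear": [[26,23,0],[26,23,0],[24.5,22,0],[0,0,-12],[0,0,-12]], "gripper": [-1,-1,-1,-1,-1]}}

```text
time_s: 8.4
tcp_pos: [546.9, -54.2, 37.4]
tool_rot: [3.141, 0.004, -0.184]
wrist_force: [-0.1, 0.3, 0.1]
finger_gap: -0.001
gripper_force: 0.0
```

Call:
{"api": "move_arm", "payload": {"dr": [[0,0,0],[0,0,0],[0,0,0],[0,0,0],[0,0,0]], "linear": [[0,0,-2],[0,0,-2],[0,0,-2],[0,0,-2],[0,0,0]], "gripper": [-1,-1,-1,-1,-1]}}

```text
time_s: 8.9
tcp_pos: [548.3, -55.4, 31.6]
tool_rot: [3.141, -0.0, -0.186]
wrist_force: [1.0, -0.2, -0.1]
finger_gap: -0.002
gripper_force: 0.0
```

Call:
{"api": "move_arm", "payload": {"dr": [[0,0,0],[0,0,0],[0,0,0],[0,0,0],[0,0,0]], "linear": [[0,0,-1],[0,0,-1],[0,0,-1],[0,0,-1],[0,0,0]], "gripper": [-1,-1,-1,-1,-1]}}

```text
time_s: 9.4
tcp_pos: [549.0, -55.5, 28.7]
tool_rot: [3.141, -0.001, -0.185]
wrist_force: [-2.2, -1.8, 8.7]
finger_gap: 0.003
gripper_force: 4.3
```

Call:
{"api": "move_arm", "payload": {"dr": [[0,0,0],[0,0,0],[0,0,0]], "linear": [[0,0,-1],[0,0,-0.5],[0,0,0]], "gripper": [-1,-1,-1]}}

```text
time_s: 9.7
tcp_pos: [549.0, -55.5, 28.5]
tool_rot: [3.141, -0.002, -0.185]
wrist_force: [-4.4, -1.7, 17.6]
finger_gap: -0.002
gripper_force: 8.7
```

Call:
{"api": "move_arm", "payload": {"dr": [[0,0,0],[0,0,0],[0,0,0]], "linear": [[0,0,20],[0,0,20],[0,0,0]], "gripper": [-1,-1,-1]}}

```text
time_s: 10.0
tcp_pos: [551.1, -55.2, 68.4]
tool_rot: [-3.142, -0.006, -0.185]
wrist_force: [1.5, -0.2, -0.4]
finger_gap: 0.001
gripper_force: 0.0
```

Run:
```python
from h import *
c=vision.camera("scene")
b=c["pixels"][170:280,210:350,::-1]
b=(255*(b/255.)**.5).astype(np.uint8)
cv2.imwrite('pics/m6.png',cv2.resize(b,None,fx=5,fy=5,interpolation=2))
print(manip.get_state()["tcp_pos"])
```

```text
[549.85525011 -55.01093989  66.99312588]
```

View pics/m6.png

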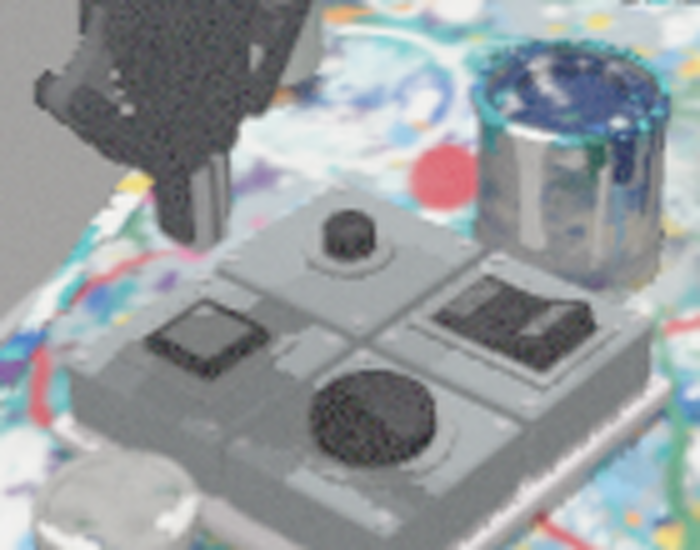

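The key (207,340) is down, and the rocker is still over. Now the large button.

Call:
{"api": "move_arm", "payload": {"dr": [[0,0,0],[0,0,0],[0,0,0],[0,0,0],[0,0,0]], "linear": [[-27,5,0],[-27,5,0],[-26.5,5.5,0],[0,0,-14],[0,0,-14]], "gripper": [-1,-1,-1,-1,-1]}}

```text
time_s: 10.55
tcp_pos: [466.7, -39.0, 37.1]
tool_rot: [-3.141, 0.001, -0.185]
wrist_force: [0.5, 0.3, -0.2]
finger_gap: 0.002
gripper_force: 0.0
```

Call:
{"api": "move_arm", "payload": {"dr": [[0,0,0],[0,0,0],[0,0,0],[0,0,0],[0,0,0]], "linear": [[0,0,-2],[0,0,-2],[0,0,-2],[0,0,-2],[0,0,-2]], "gripper": [-1,-1,-1,-1,-1]}}

```text
time_s: 11.05
tcp_pos: [467.0, -39.1, 28.5]
tool_rot: [-3.142, 0.002, -0.185]
wrist_force: [-8.2, 2.6, 26.2]
finger_gap: 0.001
gripper_force: 13.3
```

Call:
{"api": "move_arm", "payload": {"dr": [[0,0,0],[0,0,0],[0,0,0],[0,0,0],[0,0,0]], "linear": [[0,0,-1],[0,0,-1],[0,0,0],[0,0,0],[0,0,0]], "gripper": [-1,-1,-1,-1,-1]}}

```text
time_s: 11.55
tcp_pos: [467.0, -39.1, 28.5]
tool_rot: [3.142, 0.001, -0.185]
wrist_force: [-9.9, 1.8, 25.4]
finger_gap: 0.0
gripper_force: 12.6
```

```bash
python3 -c "
from station import manip
print(manip.finish_job())"
```

```text
the job is handed in; nothing more can be done
None
```

I handed the job in with the rocker over, the square key down, and the shut fingers holding the large round button at its stop with about 25 N. I never touched the small button, pot or tin; the hand-in returned no verdict.

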